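# Take down the probe holder and show it level over the light panel

### The arm

A 6-joint arm with a two-finger parallel gripper is mounted at the origin on the work surface. World frame = base frame: x ahead of the robot, y to its left, z up, the work surface at z = 0. Lengths are in mm, angles in rad, forces in N, time in s.
With the tool pointing down it reaches from about 350 to 775 mm from the base axis. Payload 7.3 kg.
Tool frame: the origin (TCP) lies on the centre line of the jaws, within the pads' length; the fingertips stand 22 mm ahead of it and the grasp point (between the pads) lies 3 mm ahead of it; z points along the fingers, y is the direction in which the jaws open and shut (so a half turn about z gives the same grasp; the last joint's range is limited). The gripper opens to 92 mm and grips with 3 to 60 N. Pads are 19 mm wide; open, the fingers measure 130 mm over their backs; the gripper's body (75 mm by 190 mm) begins 47 mm behind the grasp point.
Start: joints at [1.126, 0.342, 1.524, -0, 1.275, -0.146], TCP at [154.53, 501.76, 248.741] pointing down, gripper open.
Joint ranges: [-2.53, 2.53], [-0.77, 2.02], [0.04, 2.7], [-1, 4.14], [0.28, 2.66], [-3.11, 3.11]. Speed limits (rad/s): [2.57, 2.57, 3.14, 3.14, 3.14, 3.14].

### API

Orientations are given as [roll, pitch, yaw] about the fixed x, y, z axes, in that order (R = Rz(yaw) Ry(pitch) Rx(roll)).
In Python, from plant import bot gives the robot as it stands.
- The arm moves only by the tool play_rows, never from a script. Its argument "moves" is one flat list of numbers, 5 for each row, row after row: the closure in counts, from 0 (fully open) to 255 (shut), then the shift along the tool's x, y, z in mm, then the turn about the tool's z in degrees. A call has 1 to 8 rows; each row is the pose to reach, as a shift and turn from the pose commanded when the call began, along the tool's axes at that moment; what a row does not reach only later rows make up. A row lasts 1/12 s, in which the tool goes at most 41.7 mm and 7.16 degrees, less where a joint would pass 70% of its speed; a pose out of reach is approached as far as the arm can. A call with a gripper value outside its range is refused whole. The fingers move at their own pace and stop on an object; the grip force is fixed at half the most. Time passes only in rows, so rows that repeat a pose let the fingers close. It gives the time, the measured TCP pose, the force and the opening at its end, in the units of the state.
- bot.get_obs(): the state, without advancing time (a new reading comes with each control period).
- bot.capture(name): name is "scene" or "top"; returns a dict with "color" (420x560x3 uint8, red, green, blue), "fx", "fy", "cx", "cy" (pixels), "world_to_cam" (4x4, takes a point from world to camera coordinates). Camera axes: x right, y down, z forward; pixel columns grow to the right and rows downward; lengths in mm; the calibration is good to about 2 mm. A picture is of the moment at which its call begins. There is no depth.
- bot.close_job(): hands the job in, once; it reports no verdict.
The state is a dict: "time": time; "joint_positions": joint angles; "dq": joint speeds; "tau": joint torques, N m; "tool_pos": TCP position; "tcp_rot": TCP orientation; "contact_force": force on the tool from outside, world axes, zero at the start; "moment": the same for the moment, N m; "grip_width": finger opening in mm.
Only numpy, scipy, OpenCV 4.12 (cv2) and the standard library are available. Lean on these libraries where they do the work, as an engineer would, in place of code of your own. Each camera call takes 0.05 s, during which the arm holds its last target.

### The job

The probe holder is being taken out of its leaning stand for inspection: first drop its two loose thumbscrews into the round steel pot so that they are not lost, then draw the probe holder out of the socket, without dropping it. Turn it until it lies level in the air and keep it raised about 15 cm above the bench with its middle over the middle of the light panel; finish while still holding it there, still. Leave the pot upright and leave the other things on the bench where they are.

Things in the scene. Friction and masses are not known exactly. Their poses are not given: they have to be found in the camera images.
- probe: the probe holder, a bar 131 long, about 90 g. Origin at its nose tip (lower end), z along the bar to its upper end. From the nose: cone 0-10, round steel stem 10 thick to 59, collar 18 across 59-65, square aluminium grip block 16 x 16 (faces across its x and y) 65-125, cap 14 across to 131. At the start it leans 45 to 49 degrees from vertical, upper end to the stand's -x, its y axis level
- probe_grip (a point): point on the probe holder's axis in the grip block, 100 from the nose; about 0.126 m above the bench at the start. A gripper pointing straight down can take the block here, closing along the probe holder's y axis
- probe_mid (a point): point on the probe holder's axis 75 from the nose (its middle); the centre of mass lies about 80 from the nose
- probe_nose (a point): point on the probe holder's axis 2 from the nose tip
- stand: fixed aluminium stand: base plate 90 x 80 x 14, an angle head with two discs 46 across, and a square socket (26 x 26 outside, bore 12 x 12, 50 deep) leaning 45 degrees from vertical to the stand's -x (towards the robot, within 20 degrees). Origin under the base, at bench height. It stands at the left or right of the bench, the light panel at the other side
- socket_mouth (a point): centre of the socket's open upper end, about 91 above the bench. The lowest 50 mm of the probe holder's stem stand loosely in the socket (2 mm play); nothing locks it, it slides out along the socket's axis
- panel: fixed flat light panel, a grey slab 140 x 110 x 12 with a white face, lying on the bench. Origin: centre of its underside
- pot: round open steel pot, loose, 400 g, 90 across the rim, 50 tall, wall 3, floor 4 thick, no handles; origin at the centre of its underside
- screw_a: knurled thumbscrew, 30 g, standing on its head, shank up: head 20 in diameter and 12 tall, shank 8 in diameter and 18 long. Origin: centre of the head's outer face (on the bench at the start), z along the shank
- screw_b: the other thumbscrew, alike
- screw_a_mid (a point): point on thumbscrew a's axis, 10 from the head's outer face
- screw_b_mid (a point): the same point on thumbscrew b
- dish: small round glass dish, 52 across, 14 tall, near the middle of the bench; leave alone
- vial: small amber vial with a black cap, 24 across, 42 tall, near the middle; leave alone
- tray: empty rectangular steel instrument tray, 100 x 140, 25 tall, at the far side; leave alone
- driver: screwdriver with a black handle, lying at the far side; leave alone
- beaker: glass beaker, 66 across, 85 tall, at the far right; leave alone
- bottle: amber bottle, 60 across, 110 tall, at the right; leave alone
- slidebox: closed grey slide box, 90 x 140, 35 tall, at the left; leave alone

How it is judged (in metres and radians):
On the way, in this order (a step that is already met when the one before it is completed fails the run):
1. both thumbscrews lie in the steel pot, released (z of screw_a_mid in the frame of pot between 0 and 0.045 m and horizontal distance between each of screw_a_mid, screw_b_mid and pot below 0.042 m and contact force between each of screw_a, screw_b and the fingers below 0.1 N and z of screw_b_mid in the frame of pot between 0 and 0.045 m), for 0.2 s.
2. the probe holder is drawn clear of its socket and held by the gripper (contact force between probe and the fingers above 1 N and contact force between probe and stand below 0.05 N and distance between probe_nose and socket_mouth above 0.02 m and height (world z) of probe_mid above 0.12 m), for 0.1 s.
At the end, for the whole second after the job is handed in: Both thumbscrews lie in the upright pot; the gripper alone holds the probe holder, level within 11 degrees, its middle 11 to 22 cm above the bench and within 45 mm (seen from above) of the light panel's centre, at rest (all of step 1 and contact force between probe and the fingers above 1 N and contact force between probe and stand below 0.05 N and angle between pot's own z axis and vertical below 0.15 rad and angle between probe's own z axis and vertical between 1.37 and 1.77 rad and height (world z) of probe_mid between 0.11 and 0.22 m and horizontal distance between probe_mid and panel below 0.045 m and contact force between probe and panel below 0.05 N and linear speed of probe below 0.03 m/s); the arm keeps its last pose, push and grip.
It fails at once if the probe holder is dropped or touches the bench (height (world z) of probe_mid below 0.05 m).
It fails at once if another thing on the bench is pushed more than 3 cm or knocked over (distance of any of dish, vial, tray, driver, beaker, bottle, slidebox from where it was at the start of the episode above 0.03 m or angle between any of dish, vial, tray, beaker, bottle, slidebox's own z axis and vertical above 0.5 rad).
It also fails if it takes over 64 s, if anything falls off the work surface, if the arm or the gripper's body presses on something with over 40 N, if the wrist force passes 120 N, or if a joint passes its speed limit or range.

## Working session

There is one attempt and no reset: what is moved stays moved. The work goes in short steps, Python scripts to look and compute and a tool call to move; the robot and the scene stay as the last step left them, time stands still between calls to the robot, and variables do not carry over. Pictures are saved under pics/ and viewed, and the job is handed in when it is done.

Besides the shell and the picture viewer there is one more tool, called by a JSON object that holds its "api" and its "payload", one argument or row to a line. play_rows: Moves the arm, as the interface text tells. Its arguments: {"type":"object","properties":{"moves":{"type":"array","items":{"type":"number"}}},"required":["moves"]}

```bash
ls; mkdir -p pics
python3 - <<'E'
from plant import bot
import cv2,pickle
print(bot.get_obs())
for n in("scene","top"):
    c=bot.capture(n); cv2.imwrite(f"pics/{n}0.png",c["color"][:,:,::-1]); pickle.dump(c,open(f"{n}0.pkl","wb"))
    print(n,c["fx"],c["fy"],c["cx"],c["cy"],c["world_to_cam"].round(3).tolist())
E
```

```text
pics
{'time': 0.0, 'joint_positions': array([ 1.12603430e+00,  3.42728492e-01,  1.52501828e+00,  3.38184072e-06,
        1.27538393e+00, -1.45996573e-01]), 'dq': array([ 1.62871975e-03, -6.56178277e-04, -1.24544095e-03,  2.74059668e-05,
       -1.01887266e-05, -2.15729727e-05]), 'tau': array([ 1.51822187e-04, -4.31249142e+01, -2.44210660e+01,  7.17918598e-02,
        5.61480399e-02, -1.14766399e-04]), 'tool_pos': array([154.34402659, 501.41268047, 248.04149706]), 'tcp_rot': array([-3.14007143e+00, -2.26952940e-04,  2.84282604e+00]), 'contact_force': array([ 0.61085926, -0.40843836,  0.23010531]), 'moment': array([-0.03825579,  0.00070029, -0.05376076]), 'grip_width': 91.80250112535494}
scene 479.48857401633234 479.48857401633234 285.44605789375305 215.33988672825652 [[-0.885, 0.466, 0.014, 541.193], [0.28, 0.556, -0.782, -106.801], [-0.373, -0.688, -0.623, 1567.905], [0.0, 0.0, 0.0, 1.0]]
top 433.46651718925534 433.46651718925534 278.4381774541769 207.66244978012702 [[-0.033, -0.999, 0.005, 32.495], [-0.977, 0.031, -0.212, 622.323], [0.212, -0.012, -0.977, 1299.891], [0.0, 0.0, 0.0, 1.0]]
```

View pics/scene0.png

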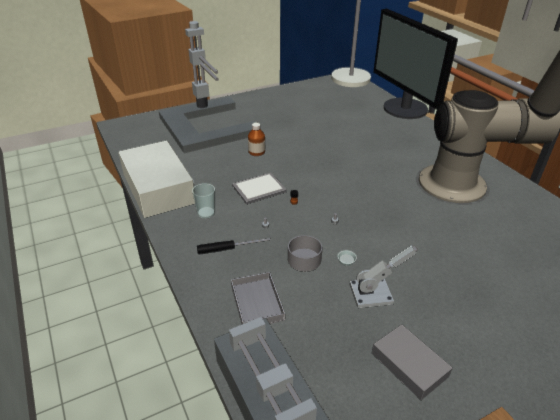

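View pics/top0.png

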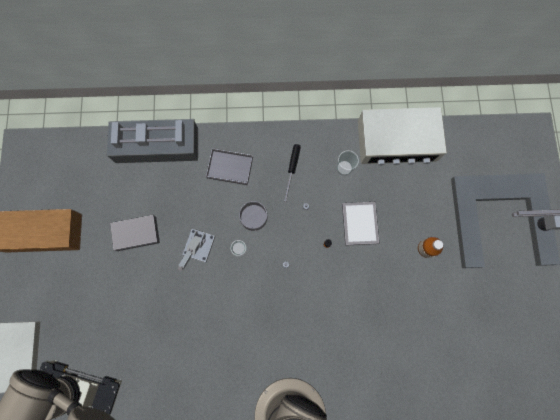

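Run:
```python
import cv2
t=cv2.imread("pics/top0.png");s=cv2.imread("pics/scene0.png")
cv2.imwrite("pics/t_c1.png",cv2.resize(t[190:280,170:300],None,fx=6,fy=6,interpolation=cv2.INTER_CUBIC))
cv2.imwrite("pics/s_c1.png",cv2.resize(s[200:310,250:420][:, 70:],None,fx=5,fy=5,interpolation=cv2.INTER_CUBIC))
cv2.imwrite("pics/s_c2.png",cv2.resize(s[170:275,220:350],None,fx=5.5,fy=5.5,interpolation=cv2.INTER_CUBIC))
cv2.imwrite("pics/t_c2.png",cv2.resize(t[190:280,270:390],None,fx=6,fy=6,interpolation=cv2.INTER_CUBIC))
```

```text
(no output)
```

View pics/t_c1.png

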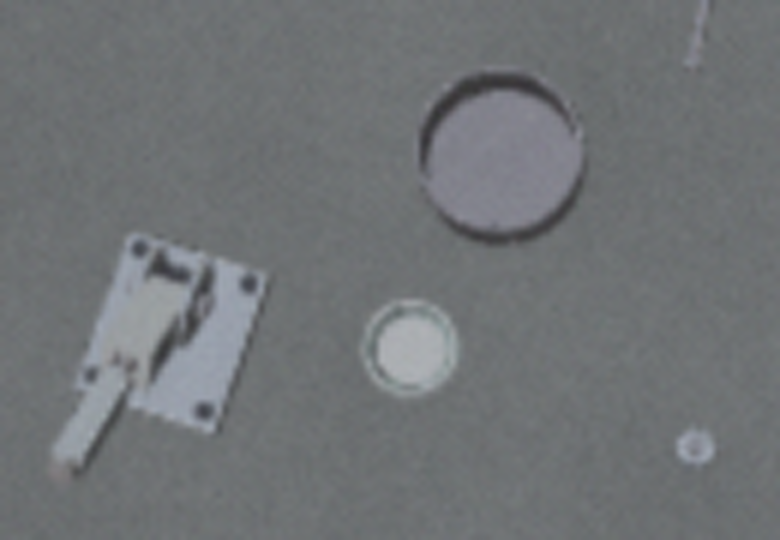

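View pics/t_c2.png

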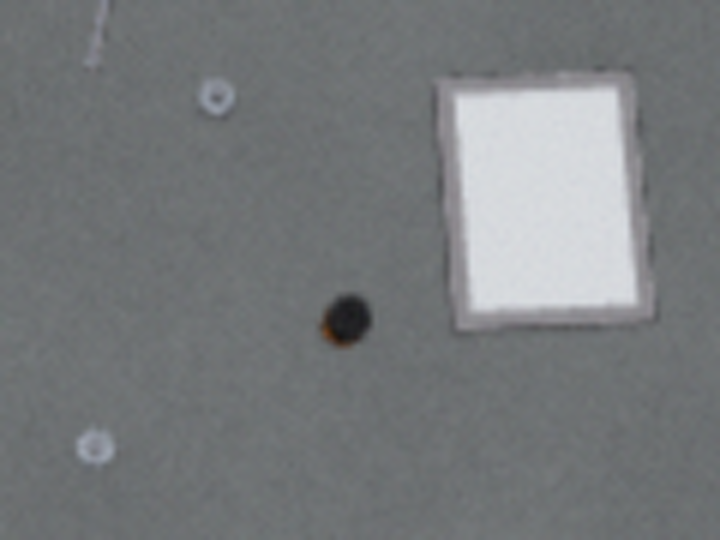

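View pics/s_c1.png

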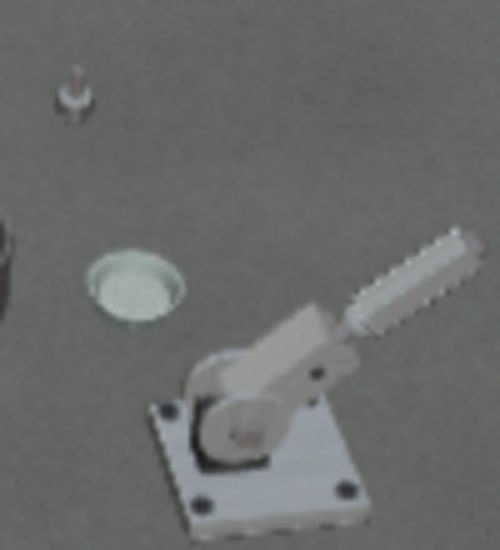

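View pics/s_c2.png

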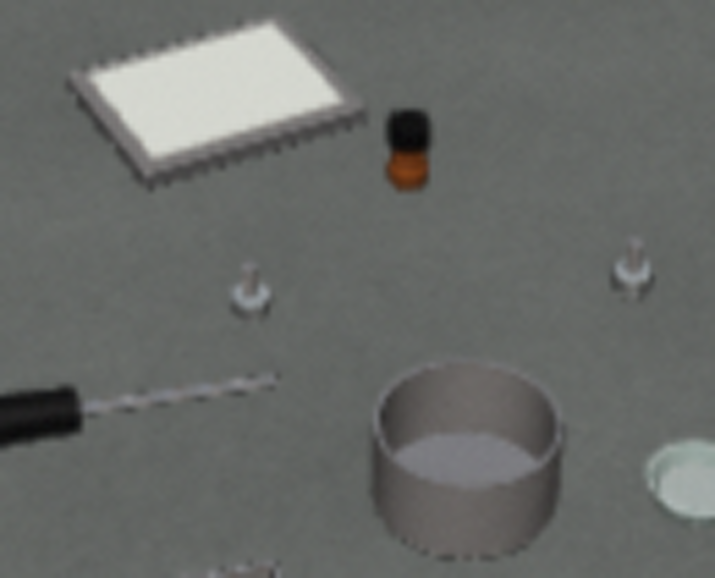

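```bash
cat > h.py <<'E'
import numpy as np,pickle
C={n:pickle.load(open(f"{n}0.pkl","rb")) for n in("scene","top")}
for c in C.values(): c.pop("color",None)
def ray(n,u,v):
    c=C[n];W=c["world_to_cam"];R=W[:3,:3];o=-R.T@W[:3,3]
    d=R.T@np.array([(u-c["cx"])/c["fx"],(v-c["cy"])/c["fy"],1]);return o,d/np.linalg.norm(d)
def onz(n,u,v,z):
    o,d=ray(n,u,v);return o+d*(z-o[2])/d[2]
def proj(n,p):
    c=C[n];W=c["world_to_cam"];q=W[:3,:3]@np.asarray(p,float)+W[:3,3]
    return np.array([c["fx"]*q[0]/q[2]+c["cx"],c["fy"]*q[1]/q[2]+c["cy"]])
def tri(a,b):
    (o1,d1),(o2,d2)=ray("top",*a),ray("scene",*b)
    A=np.c_[d1,-d2];t=np.linalg.lstsq(A,o2-o1,rcond=None)[0]
    p,q=o1+t[0]*d1,o2+t[1]*d2;return (p+q)/2,np.linalg.norm(p-q)
def cr(ox,oy,s,u,v): return (ox+(u+.5)/s-.5, oy+(v+.5)/s-.5)
E
python3 - <<'E'
from h import *
np.set_printoptions(suppress=True,precision=1)
T1=lambda u,v:cr(170,190,6,u,v);T2=lambda u,v:cr(270,190,6,u,v)
S1=lambda u,v:cr(320,200,5,u,v);S2=lambda u,v:cr(220,170,5.5,u,v)
for nm,a,b in(("near",(95,447),(632,270)),("far",(217,98),(251,296))):
    print(nm,"top head z12",onz("top",*T2(*a),12),"scene head z12",onz("scene",*S2(*b),12))
print("shank tips scene z30",onz("scene",*S2(635,243),30),onz("scene",*S2(251,267),30))
print("pot rim top",onz("top",*T1(501,154),50),"floor",onz("top",*T1(502,160),4),"scene rim",onz("scene",*S2(467,407),50))
print("rim l/r",onz("top",*T1(420,154),50),onz("top",*T1(583,154),50))
P=[onz("top",*T2(*q),12) for q in((437,78),(632,74),(655,318),(460,330))]
print("panel",P,np.mean(P,0))
P=[onz("scene",*S2(*q),12) for q in((68,75),(275,18),(368,112),(150,177))]
print("panel s",P,np.mean(P,0))
B=[onz("top",*T1(*q),14) for q in((132,235),(268,270),(215,432),(78,388))];print("base",B,np.mean(B,0))
print("cap",tri(T1(63,470),S1(478,243)),"collar",tri(T1(120,372),S1(352,318)))
print("dish",onz("top",*T1(411,348),14),"vial",onz("top",*T2(350,319),42))
E
```

```text
near top head z12 [450.   -4.4  12. ] scene head z12 [450.5  -0.7  12. ]
far top head z12 [637.9 -78.1  12. ] scene head z12 [639.5 -71.9  12. ]
shank tips scene z30 [450.2  -0.8  30. ] [638.5 -73.3  30. ]
pot rim top [604.5  93.6  50. ] floor [610.4  95.4   4. ] scene rim [604.   90.3  50. ]
rim l/r [605.9 136.5  50. ] [603.2  50.2  50. ]
panel [array([ 645.3, -199.3,   12. ]), array([ 644.2, -306.6,   12. ]), array([ 509.3, -308.2,   12. ]), array([ 506.2, -202.8,   12. ])] [ 576.3 -254.2   12. ]
panel s [array([ 646.1, -300.6,   12. ]), array([ 512.6, -300.5,   12. ]), array([ 508. , -190.2,   12. ]), array([ 644.1, -189.6,   12. ])] [ 577.7 -245.2   12. ]
base [array([573.5, 295.3,  14. ]), array([552.1, 222. ,  14. ]), array([466. , 250.3,  14. ]), array([491.7, 323.3,  14. ])] [520.8 272.7  14. ]
cap (array([437. , 304.4, 139.6]), np.float64(3.113149255380911)) collar (array([488.1, 285.9,  98.1]), np.float64(3.934209013655498))
dish [507.5 145.6  14. ] vial [ 510.2 -140.3   42. ]
```

{"api": "play_rows", "payload": {
  "moves": [0,-216,-198,0,56,0,-216,-198,0,56,0,-216,-198,0,56,0,-216,-198,0,56,0,-216,-198,0,56,0,-216,-198,0,56,0,-216,-198,0,56,0,-216,-198,0,56]
}}

```text
time: 0.77
tool_pos: [305.6, 243.7, 248.6]
tcp_rot: [3.141, 0.002, 1.852]
contact_force: [0.4, 1.1, 0.8]
grip_width: 92.0
```

```bash
cat >> h.py <<'E'
def to(x,y,z,yaw=None):
    "shift in tool axes for measured pose"
    from plant import bot
    s=bot.get_obs();p=s["tool_pos"];Y=s["tcp_rot"][2]
    d=np.array([x,y,z])-p
    xt=np.array([np.cos(Y),np.sin(Y)]);yt=np.array([np.sin(Y),-np.cos(Y)])
    print("t",round(s["time"],2),"pos",p.round(1),"yaw",round(np.degrees(Y),1),"rp",np.degrees(s["tcp_rot"][:2]).round(1),"w",round(s["grip_width"],1),"F",s["contact_force"].round(1))
    print("shift",(d[:2]@xt).round(1),(d[:2]@yt).round(1),round(-d[2],1),"turn",None if yaw is None else round((np.degrees(Y)-yaw+180)%360-180,1))
E
python3 -c "
from h import *
to(450.2,-2.5,120,90)"
```

```text
t 0.77 pos [305.6 243.7 248.6] yaw 106.1 rp [1.8e+02 1.0e-01] w 92.0 F [0.4 1.1 0.8]
shift -276.7 70.5 128.6 turn 16.1
```

{"api": "play_rows", "payload": {
  "moves": [0,-276,70,60,16,0,-276,70,60,16,0,-276,70,60,16,0,-276,70,60,16,0,-276,70,60,16,0,-276,70,60,16,0,-276,70,60,16,0,-276,70,60,16]
}}

```text
time: 1.43
tool_pos: [452.4, -0.2, 187.1]
tcp_rot: [3.142, 0.002, 1.581]
contact_force: [-0.3, -0.3, -0.2]
grip_width: 91.8
```

{"api": "play_rows", "payload": {
  "moves": [0,0,0,40,0,0,0,0,60,0,0,0,0,60,0,0,0,0,60,0]
}}

```text
time: 1.77
tool_pos: [449.1, 5.4, 128.3]
tcp_rot: [-3.139, -0.001, 1.586]
contact_force: [0.8, 0.4, -0.2]
grip_width: 91.8
```

```bash
python3 -c "
from h import *
to(450.2,-2.5,25,90)"
```

```text
t 1.77 pos [449.1   5.4 128.3] yaw 90.9 rp [-179.8   -0. ] w 91.8 F [ 0.8  0.4 -0.2]
shift -7.9 1.0 103.3 turn 0.9
```

{"api": "play_rows", "payload": {
  "moves": [100,-8,1,40,1,100,-8,1,58,1,100,-8,1,58,1,100,-8,1,58,1]
}}

```text
time: 2.1
tool_pos: [451.4, -2.6, 71.7]
tcp_rot: [3.141, -0.0, 1.569]
contact_force: [-0.5, 0.3, 0.3]
grip_width: 70.1
```

```bash
cat > snap.py <<'E'
import sys,cv2,pickle
from plant import bot
# name out x0 y0 x1 y1 scale
for i in range(1,len(sys.argv),7):
    n,o,x0,y0,x1,y1,s=sys.argv[i:i+7]
    c=bot.capture(n);im=c["color"][int(y0):int(y1),int(x0):int(x1),::-1]
    cv2.imwrite(f"pics/{o}.png",cv2.resize(im,None,fx=float(s),fy=float(s),interpolation=cv2.INTER_CUBIC))
E
python3 snap.py scene s1 280 130 400 250 5 top t1 230 210 350 310 5
python3 -c "
from h import *
to(450.2,-2.5,25,90)"
```

```text
t 2.2 pos [452.3  -2.7  72.6] yaw 89.9 rp [179.8   0. ] w 61.5 F [ 0.4 -1.5 -0.4]
shift 0.2 -2.1 47.6 turn -0.1
```

View pics/s1.png

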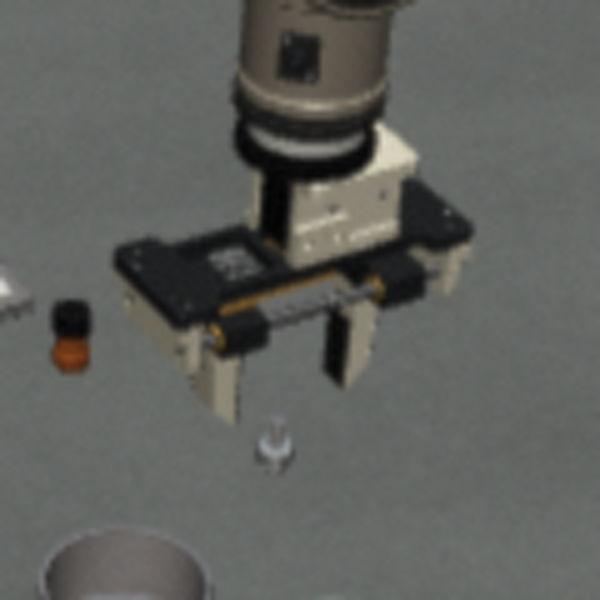

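View pics/t1.png

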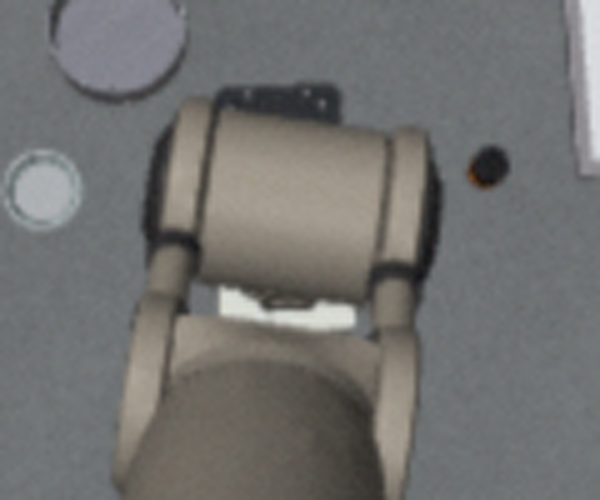

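```bash
python3 -c "
from h import *
for p in [(483,6.8,50.6),(483,-12.2,50.6),(502,6.8,50.6),(421,6.8,50.6),(402,6.8,50.6)]:
    u,v=proj('scene',p); print(p,((u-280)*5).round(),((v-130)*5).round())"
```

```text
(483, 6.8, 50.6) 236.0 414.0
(483, -12.2, 50.6) 219.0 395.0
(502, 6.8, 50.6) 207.0 423.0
(421, 6.8, 50.6) 328.0 384.0
(402, 6.8, 50.6) 356.0 375.0
```

{"api": "play_rows", "payload": {
  "moves": [100,-2,-2,20,0,100,-2,-2,40,0,100,-2,-2,47,0,100,-2,-2,47,0,255,-2,-2,47,0,255,-2,-2,47,0,255,-2,-2,47,0,255,-2,-2,47,0]
}}

```text
time: 2.87
tool_pos: [449.5, -4.8, 24.6]
tcp_rot: [3.14, 0.0, 1.569]
contact_force: [0.8, -0.5, 0.5]
grip_width: 33.9
```

{"api": "play_rows", "payload": {
  "moves": [255,0,0,0,0,255,0,0,0,0,255,0,0,0,0]
}}

```text
time: 3.12
tool_pos: [449.1, -4.8, 24.0]
tcp_rot: [3.141, -0.0, 1.569]
contact_force: [0.2, -0.2, 3.6]
grip_width: 18.6
```

```bash
python3 snap.py scene s2 290 150 390 250 6
python3 -c "
from h import *
to(606,94,120,90)"
```

```text
t 3.17 pos [449.1  -4.8  24. ] yaw 89.9 rp [180.  -0.] w 18.7 F [-0.  -0.5  3.8]
shift 99.1 156.6 -96.0 turn -0.1
```

View pics/s2.png

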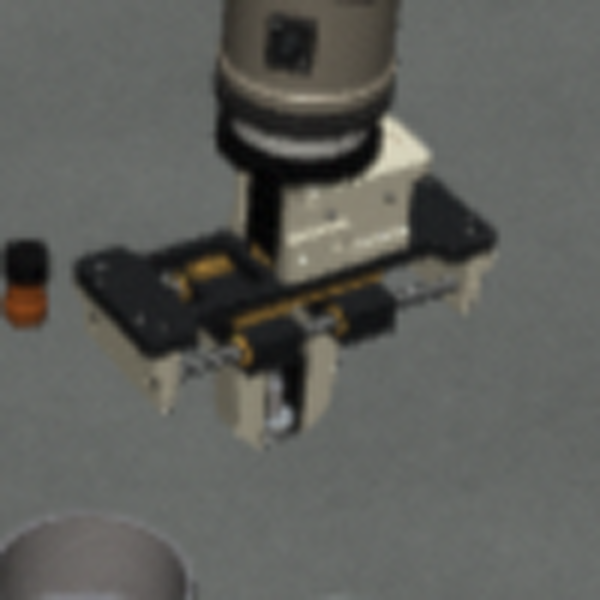

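{"api": "play_rows", "payload": {
  "moves": [255,0,0,-15,0,255,0,0,-40,0,255,0,0,-80,0,255,0,0,-96,0,255,0,0,-96,0]
}}

```text
time: 3.58
tool_pos: [451.1, -5.1, 123.2]
tcp_rot: [3.134, 0.001, 1.569]
contact_force: [0.7, 0.5, 0.3]
grip_width: 18.6
```

```bash
python3 snap.py scene s3 290 120 390 220 6
python3 -c "
from h import *
to(606,94,120,90)"
```

```text
t 3.63 pos [449.9  -5.  121.2] yaw 89.9 rp [179.8   0. ] w 18.4 F [-0.1  0.3 -1.4]
shift 99.3 155.9 1.2 turn -0.1
```

View pics/s3.png

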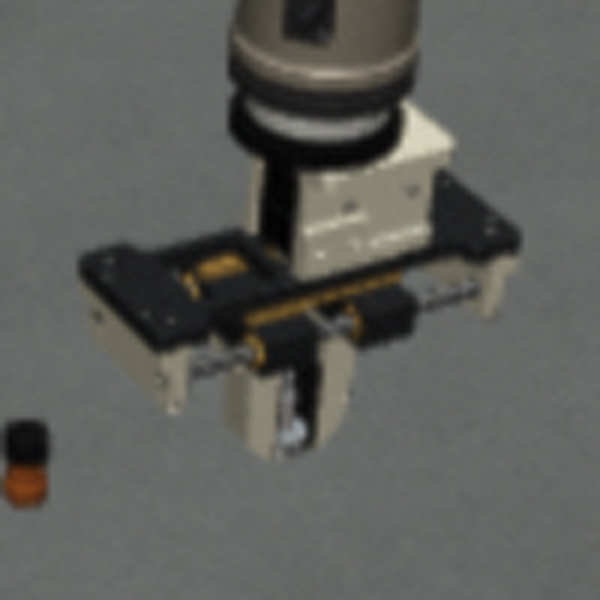

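{"api": "play_rows", "payload": {
  "moves": [255,20,32,0,0,255,40,63,0,0,255,60,94,0,0,255,80,125,0,0,255,99,156,0,0,255,99,156,0,0,255,99,156,0,0,255,99,156,0,0]
}}

```text
time: 4.3
tool_pos: [603.5, 93.7, 117.6]
tcp_rot: [-3.137, 0.0, 1.569]
contact_force: [0.7, 0.7, -0.1]
grip_width: 18.8
```

```bash
python3 snap.py scene s4 250 170 370 280 6
python3 -c "
from h import *
to(606,94,66,90)"
```

```text
t 4.35 pos [603.5  93.3 118.2] yaw 89.9 rp [-179.8    0. ] w 18.5 F [-0.9 -0.1 -0.5]
shift 0.7 2.5 52.2 turn -0.1
```

View pics/s4.png

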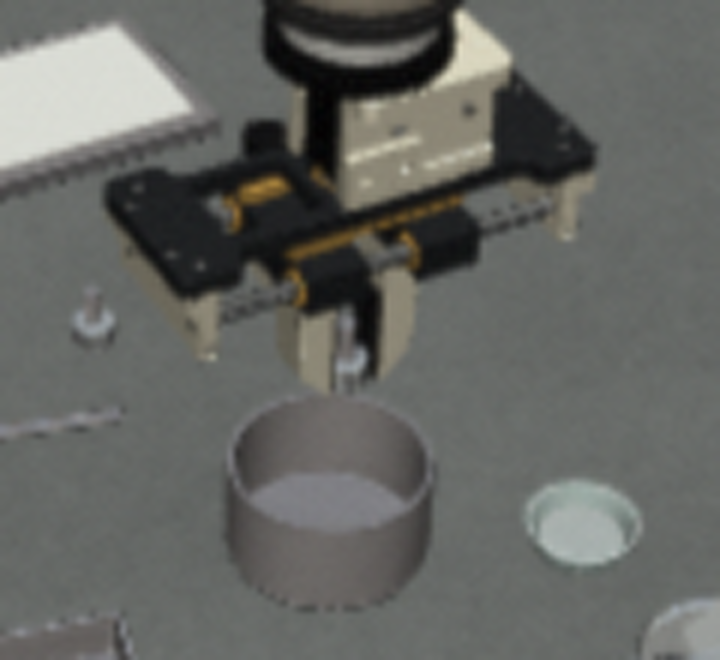

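```bash
python3 -c "
from h import *
for p in [(603.5,93.3,96.2),(603.5,102.8,96.2),(594.2,102.8,96.2),(612.8,102.8,96.2),(603.5,93.3,50),(606,92.,50)]:
    u,v=proj('scene',p); print(p,((u-250)*6).round(),((v-170)*6).round())"
```

```text
(603.5, 93.3, 96.2) 336.0 364.0
(603.5, 102.8, 96.2) 347.0 377.0
(594.2, 102.8, 96.2) 366.0 371.0
(612.8, 102.8, 96.2) 328.0 384.0
(603.5, 93.3, 50) 331.0 445.0
(606, 92.0, 50) 325.0 445.0
```

{"api": "play_rows", "payload": {
  "moves": [255,-2,2,25,0,255,-2,2,42,0,255,-2,2,42,0,255,-2,2,42,0,140,-2,2,42,0,140,-2,2,42,0,140,-2,2,42,0,140,-2,2,42,0]
}}

```text
time: 5.02
tool_pos: [607.5, 91.9, 78.7]
tcp_rot: [3.14, -0.0, 1.569]
contact_force: [-0.2, 0.4, -0.3]
grip_width: 39.6
```

{"api": "play_rows", "payload": {
  "moves": [120,0,0,0,0,120,0,0,0,0,120,0,0,-40,0,120,0,0,-50,0,120,0,0,-50,0]
}}

```text
time: 5.43
tool_pos: [609.4, 92.0, 131.6]
tcp_rot: [3.134, -0.0, 1.569]
contact_force: [0.5, 0.0, 1.1]
grip_width: 48.3
```

```bash
python3 snap.py scene s5 250 170 370 280 6
python3 -c "
from h import *
to(638.5,-77,120,90)"
```

```text
t 5.48 pos [608.3  92.  129.6] yaw 89.9 rp [179.8  -0. ] w 48.3 F [ 0.3 -0.5 -1.4]
shift -168.9 30.6 9.6 turn -0.1
```

View pics/s5.png

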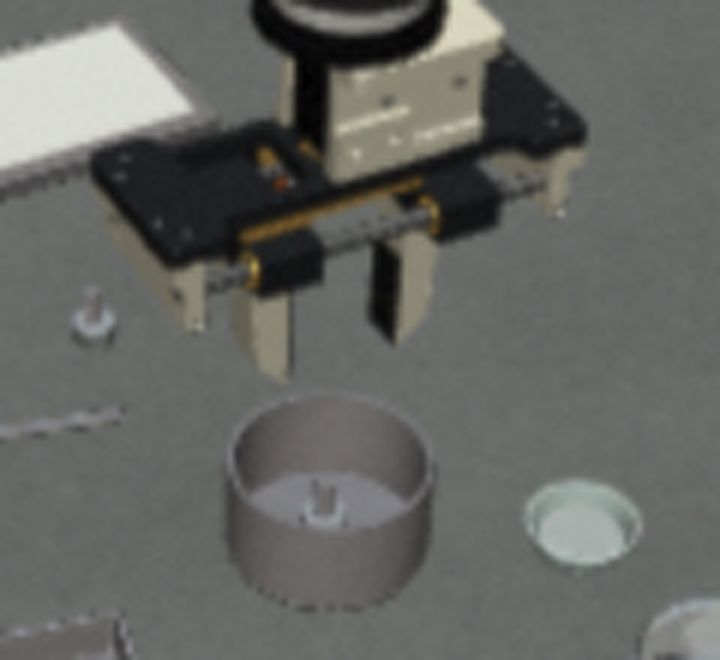

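{"api": "play_rows", "payload": {
  "moves": [120,-34,6,0,0,120,-68,12,0,0,120,-102,18,0,0,120,-136,24,0,0,120,-169,30,20,0,120,-169,30,40,0,120,-169,30,40,0,120,-169,30,40,0]
}}

```text
time: 6.15
tool_pos: [635.4, -76.8, 85.7]
tcp_rot: [-3.137, -0.002, 1.568]
contact_force: [0.0, 0.6, 0.8]
grip_width: 48.3
```

```bash
python3 snap.py scene s6 200 150 320 250 6
python3 -c "
from h import *
to(638.5,-77,25,90)"
```

```text
t 6.2 pos [636.3 -76.4  87.1] yaw 89.9 rp [-179.9   -0. ] w 48.5 F [-0.5 -0.7 -0.6]
shift -0.6 2.2 62.1 turn -0.1
```

View pics/s6.png

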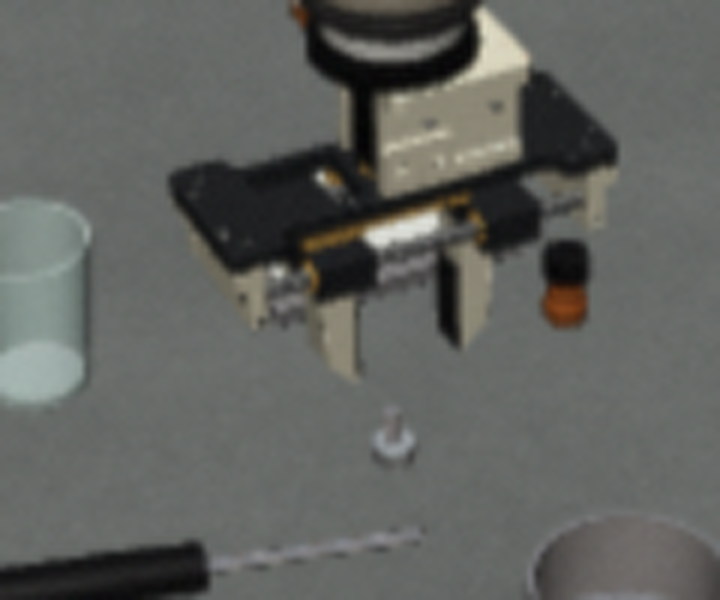

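{"api": "play_rows", "payload": {
  "moves": [120,0,2,25,0,120,0,2,50,0,120,0,2,62,0,120,0,2,62,0,255,0,2,62,0,255,0,2,62,0,255,0,2,62,0,255,0,2,62,0]
}}

```text
time: 6.87
tool_pos: [639.5, -77.3, 27.2]
tcp_rot: [3.139, 0.0, 1.569]
contact_force: [0.9, -0.4, -0.5]
grip_width: 27.0
```

{"api": "play_rows", "payload": {
  "moves": [255,0,0,0,0,255,0,0,-20,0,255,0,0,-50,0,255,0,0,-85,0,255,0,0,-95,0,255,0,0,-95,0]
}}

```text
time: 7.37
tool_pos: [640.8, -77.7, 125.0]
tcp_rot: [3.134, 0.002, 1.569]
contact_force: [0.8, 0.3, -0.5]
grip_width: 18.6
```

```bash
python3 snap.py scene s7 200 130 320 230 6
python3 -c "
from h import *
to(606,78,120,90)"
```

```text
t 7.42 pos [639.5 -77.4 122.3] yaw 89.9 rp [179.8   0. ] w 18.4 F [-0.5 -0.1 -1.1]
shift 155.3 -33.8 2.3 turn -0.1
```

View pics/s7.png

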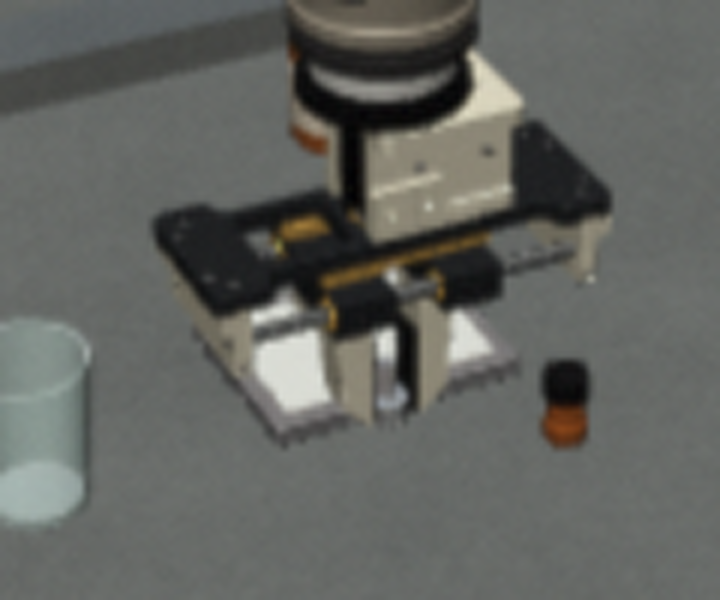

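{"api": "play_rows", "payload": {
  "moves": [255,31,-7,0,0,255,62,-14,0,0,255,93,-20,0,0,255,124,-27,0,0,255,154,-34,0,0,255,154,-34,30,0,255,154,-34,45,0,255,154,-34,45,0]
}}

```text
time: 8.08
tool_pos: [601.4, 77.6, 70.3]
tcp_rot: [-3.131, 0.0, 1.57]
contact_force: [-1.6, 0.3, -0.9]
grip_width: 18.0
```

{"api": "play_rows", "payload": {
  "moves": [255,0,0,0,0,140,0,0,0,0,140,0,0,0,0,140,0,0,0,0,130,0,0,0,0,130,0,0,0,0,120,0,0,-40,0,120,0,0,-50,0]
}}

```text
time: 8.75
tool_pos: [606.9, 76.8, 129.8]
tcp_rot: [3.136, -0.0, 1.569]
contact_force: [1.5, -0.1, 0.3]
grip_width: 48.5
```

```bash
python3 snap.py scene s8 250 170 370 280 6
python3 -c "
from h import *
to(606,78,120,90)"
```

```text
t 8.8 pos [607.9  76.9 131.1] yaw 89.9 rp [179.5  -0. ] w 48.5 F [1.2 1.2 1.6]
shift 1.1 -1.9 11.1 turn -0.1
```

View pics/s8.png

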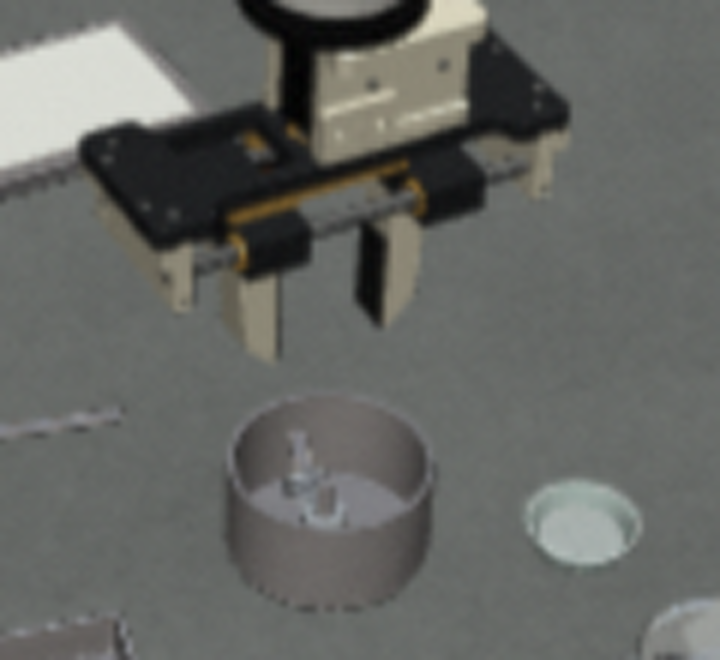

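```bash
python3 snap.py scene s9 270 220 340 280 10
```

```text
(no output)
```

View pics/s9.png

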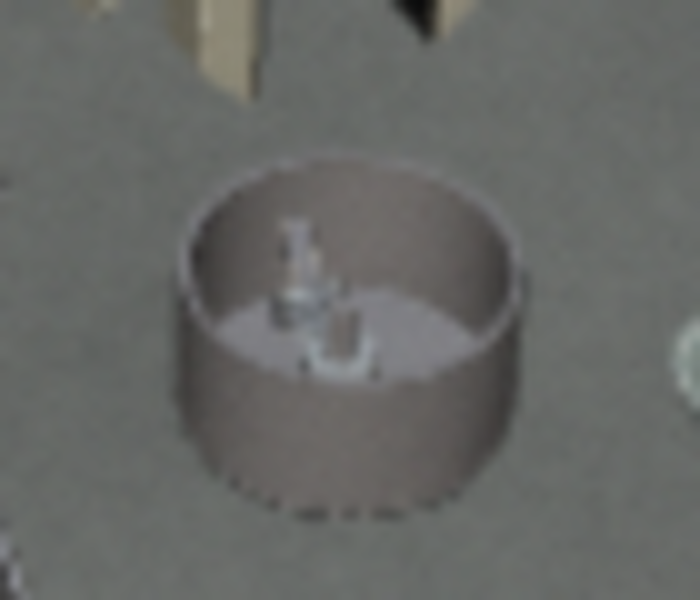

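```bash
python3 - <<'E'
from h import *
np.set_printoptions(suppress=True,precision=1)
T1=lambda u,v:cr(170,190,6,u,v);S1=lambda u,v:cr(320,200,5,u,v)
for l in(45,47,49):
    c=np.cos(np.radians(l))
    z1,z0=126+31*c,126-35*c
    for n,a,b in(("top",T1(63,470),T1(120,372)),("scene",S1(478,243),S1(352,318))):
        p=onz(n,*a,z1);q=onz(n,*b,z0);d=p-q
        print(l,n,p,q,np.linalg.norm(d),np.degrees(np.arctan2(d[1],d[0])),"grip",q+d*35/66)
E
python3 snap.py top t2 180 210 230 280 10 scene s10 340 230 430 310 8
python3 -c "
from h import *
to(455,294,220,161)"
```

```text
45 top [437.4 301.5 147.9] [489.1 283.9 101.3] 71.8288443332985 161.23176948903907 grip [461.7 293.2 126. ]
45 scene [443.1 311.8 147.9] [489.1 289.6 101.3] 69.1529605047485 154.14782296855282 grip [464.7 301.4 126. ]
47 top [437.5 301.6 147.1] [489.  283.7 102.1] 70.7253608996367 160.83444557569567 grip [461.7 293.2 126. ]
47 scene [442.4 311.2 147.1] [489.7 290.2 102.1] 68.57216073252006 156.0777662171416 grip [464.7 301.4 126. ]
49 top [437.6 301.8 146.3] [488.9 283.5 103. ] 69.6106219275715 160.42323944520268 grip [461.7 293.2 126. ]
49 scene [441.7 310.6 146.3] [490.4 290.9 103. ] 68.06314075732953 158.01526632513367 grip [464.6 301.4 126. ]
t 8.95 pos [605.1  76.8 125.9] yaw 89.9 rp [180.  -0.] w 48.8 F [ 0.5  0.5 -0.6]
shift 216.8 -150.5 -94.1 turn -71.1
```

View pics/t2.png

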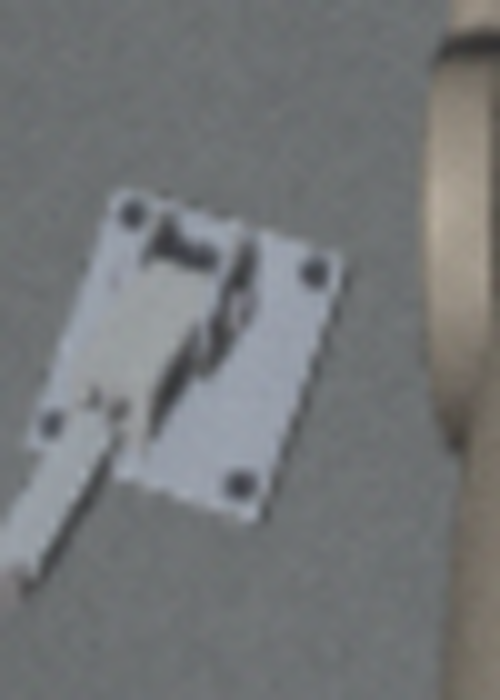

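View pics/s10.png

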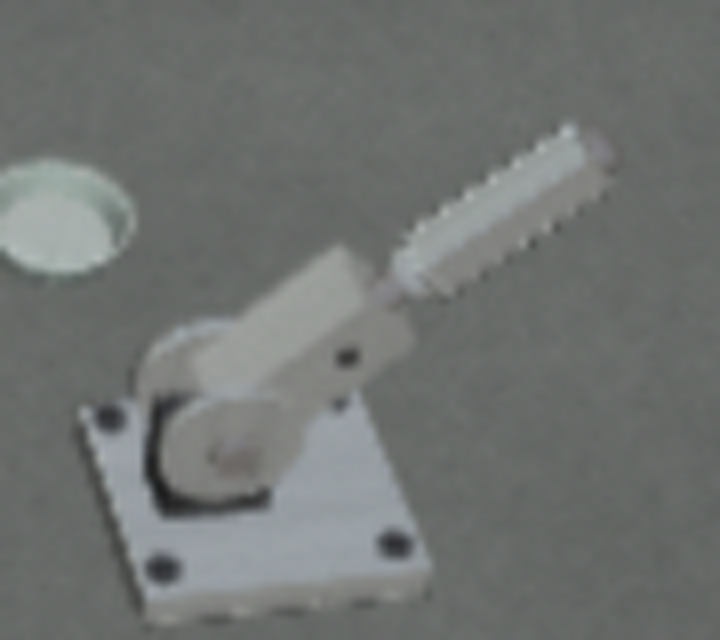

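{"api": "play_rows", "payload": {
  "moves": [0,0,0,-40,-7,0,10,-6,-78,-14,0,40,-26,-94,-21,0,74,-48,-94,-28,0,108,-70,-94,-35,0,142,-92,-94,-42,0,176,-115,-94,-49,0,210,-137,-94,-56]
}}

```text
time: 9.62
tool_pos: [466.6, 288.2, 218.5]
tcp_rot: [-3.14, -0.001, 2.552]
contact_force: [0.7, 0.1, -0.9]
grip_width: 91.3
```

```bash
python3 -c "
from h import *
to(462,296,200,161)"
```

```text
t 9.62 pos [466.6 288.2 218.5] yaw 146.2 rp [-1.799e+02 -1.000e-01] w 91.3 F [ 0.7  0.1 -0.9]
shift 8.1 3.9 18.5 turn -14.8
```

{"api": "play_rows", "payload": {
  "moves": [0,8,4,10,-7,0,8,4,18,-14,0,8,4,18,-15,0,8,4,18,-15,0,8,4,18,-15,0,8,4,18,-15]
}}

```text
time: 10.12
tool_pos: [464.7, 294.5, 201.9]
tcp_rot: [3.141, 0.0, 2.804]
contact_force: [-0.1, 0.3, 0.2]
grip_width: 91.7
```

```bash
python3 snap.py scene s11 330 180 460 290 6
python3 -c "
from h import *
to(462,296,200,161)
for p in [(462,296,126)]:
    u,v=proj('scene',p); print(p,((u-330)*6).round(),((v-180)*6).round())"
```

```text
t 10.17 pos [464.7 294.5 201.9] yaw 160.7 rp [180.   0.] w 91.7 F [ 0.2  0.1 -0. ]
shift 3.1 0.6 1.9 turn -0.3
(462, 296, 126) 436.0 441.0
```

View pics/s11.png

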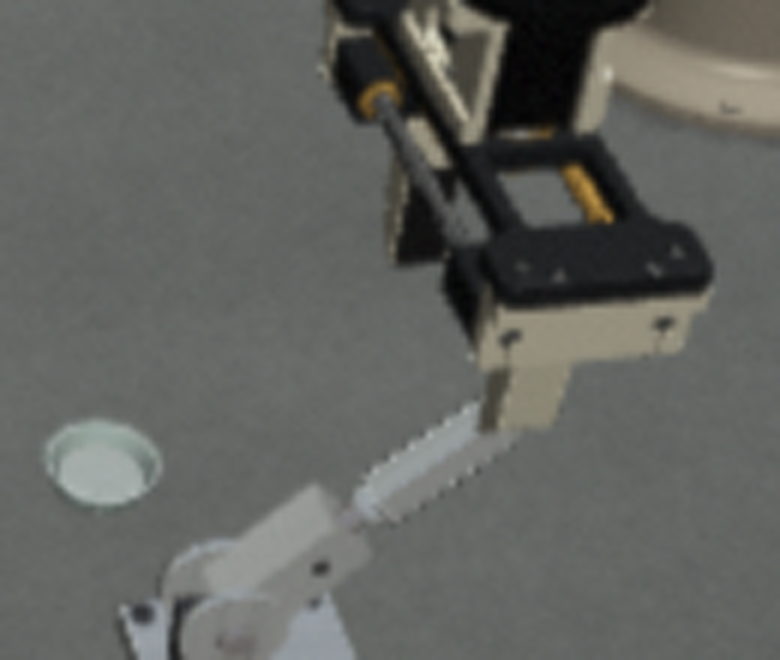

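Run:
```python
from h import *
c=np.array([464.7,294.5]);Y=np.radians(160.7)
xt=np.array([np.cos(Y),np.sin(Y)]);yt=np.array([np.sin(Y),-np.cos(Y)])
for sx in(-9.5,9.5):
  for sy in(-65,-46,46,65):
    p=c+xt*sx+yt*sy;u,v=proj('scene',(*p,179.9));print(sx,sy,((u-330)*6).round(),((v-180)*6).round())
for z in (180,126): 
    u,v=proj('scene',(*c,z));print(z,((u-330)*6).round(),((v-180)*6).round())
```

```text
-9.5 -65 372.0 230.0
-9.5 -46 388.0 261.0
-9.5 46 470.0 421.0
-9.5 65 488.0 457.0
9.5 -65 418.0 226.0
9.5 -46 435.0 257.0
9.5 46 520.0 416.0
9.5 65 539.0 452.0
180 452.0 336.0
126 428.0 441.0
```

{"api": "play_rows", "payload": {
  "moves": [0,1,4,30,0,0,1,4,60,0,0,1,4,72,0,0,1,4,72,0,0,1,4,72,0,0,1,4,72,0]
}}

```text
time: 10.67
tool_pos: [465.5, 299.2, 131.1]
tcp_rot: [3.14, 0.002, 2.807]
contact_force: [0.7, 0.4, 0.7]
grip_width: 91.9
```

```bash
python3 snap.py scene s12 345 195 445 285 8 top t3 165 220 235 290 8
python3 -c "
from h import *
to(462,296,129,161)"
```

```text
t 10.77 pos [465.5 299.3 131.3] yaw 160.8 rp [1.799e+02 1.000e-01] w 91.6 F [ 0.5 -0.1  0. ]
shift 2.2 -4.3 2.3 turn -0.2
```

View pics/s12.png

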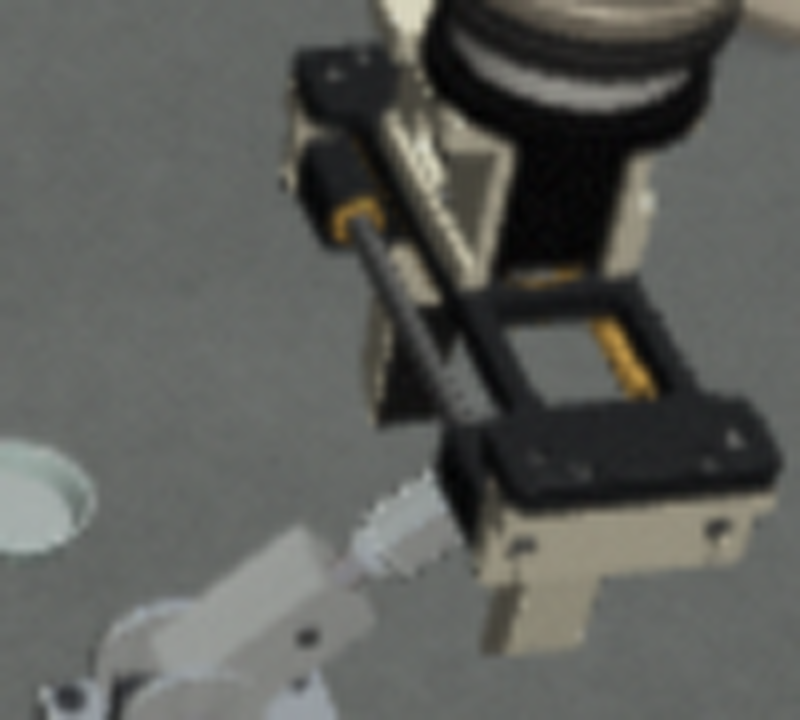

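View pics/t3.png

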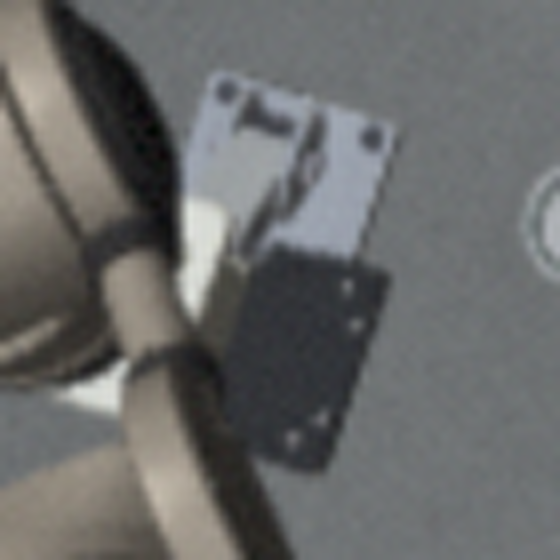

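{"api": "play_rows", "payload": {
  "moves": [180,1,-2,2,0,180,1,-2,2,0,180,1,-2,2,0,180,1,-2,2,0,180,1,-2,2,0,180,1,-2,2,0]
}}

```text
time: 11.27
tool_pos: [463.0, 297.5, 127.8]
tcp_rot: [3.141, 0.0, 2.808]
contact_force: [-0.1, 0.2, -0.5]
grip_width: 56.3
```

```bash
python3 snap.py scene s13 345 195 445 285 8
python3 -c "
from h import *
to(462,296,129,161)"
```

```text
t 11.32 pos [463.  297.5 127.8] yaw 160.9 rp [180.   0.] w 52.4 F [-0.3 -0.6 -0.8]
shift 0.4 -1.8 -1.2 turn -0.1
```

View pics/s13.png

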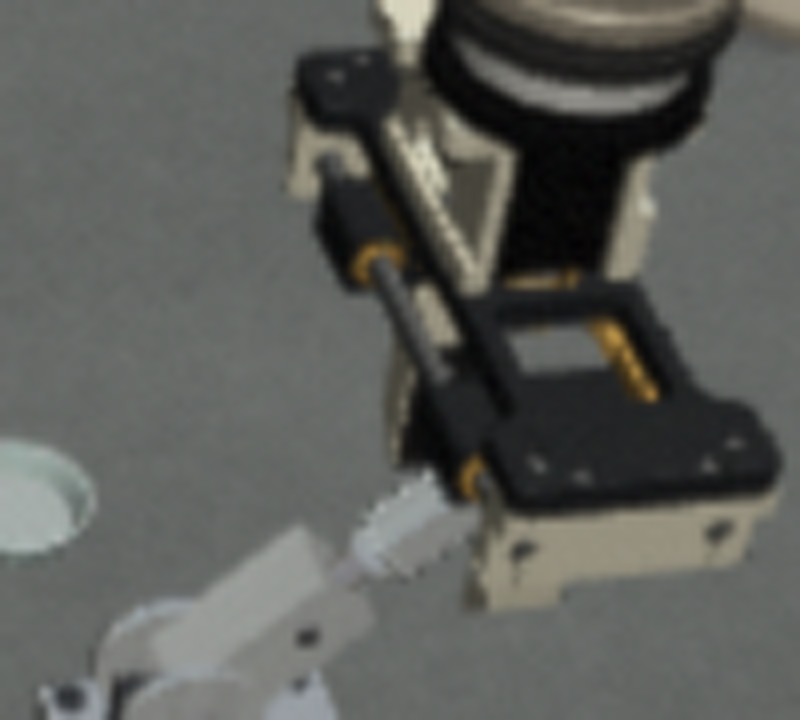

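{"api": "play_rows", "payload": {
  "moves": [180,0,0,0,0,180,0,0,0,0,180,0,0,0,0,180,0,0,0,0]
}}

```text
time: 11.65
tool_pos: [462.9, 297.5, 127.7]
tcp_rot: [3.142, 0.0, 2.808]
contact_force: [0.1, 0.2, -0.4]
grip_width: 28.4
```

```bash
python3 snap.py scene s14 365 215 445 275 10
python3 -c "
from h import *
to(462,296,129,161)"
```

```text
t 11.7 pos [462.9 297.5 127.7] yaw 160.9 rp [180.  -0.] w 27.3 F [0.1 0.6 0.5]
shift 0.4 -1.7 -1.3 turn -0.1
```

View pics/s14.png

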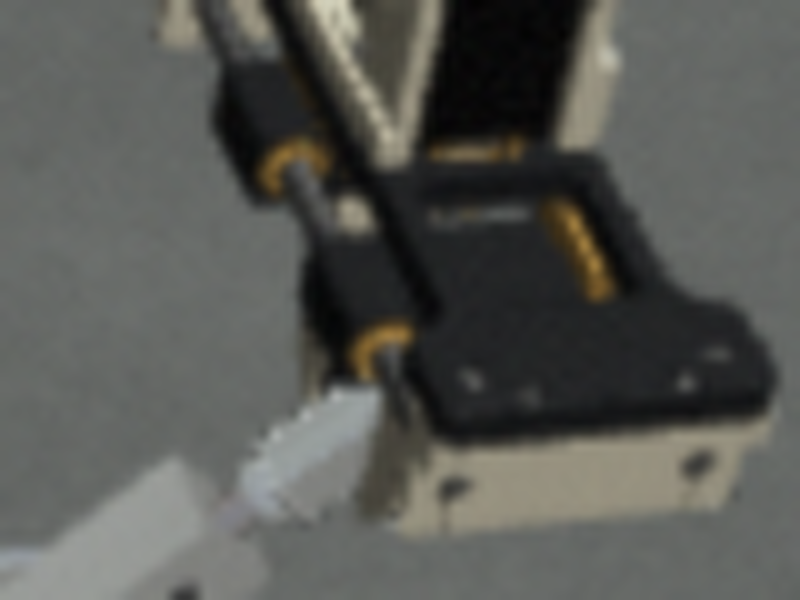

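{"api": "play_rows", "payload": {
  "moves": [200,0,0,0,0,200,0,0,0,0,200,0,0,0,0]
}}

```text
time: 11.95
tool_pos: [462.9, 297.5, 127.7]
tcp_rot: [3.141, 0.0, 2.808]
contact_force: [0.2, -0.1, 0.7]
grip_width: 20.0
```

{"api": "play_rows", "payload": {
  "moves": [210,0,0,0,0,210,0,0,0,0,210,0,0,0,0]
}}

```text
time: 12.2
tool_pos: [462.7, 297.3, 127.7]
tcp_rot: [-3.141, -0.0, 2.808]
contact_force: [-1.2, -1.4, 0.5]
grip_width: 16.2
```

{"api": "play_rows", "payload": {
  "moves": [255,0,0,0,0,255,0,0,0,0,255,0,0,0,0,255,0,0,0,0]
}}

```text
time: 12.53
tool_pos: [462.7, 297.2, 127.7]
tcp_rot: [-3.141, -0.0, 2.808]
contact_force: [-2.0, -1.9, 1.0]
grip_width: 15.7
```

{"api": "play_rows", "payload": {
  "moves": [255,4,0,-4,0,255,8,0,-8,0,255,12,0,-12,0,255,12,0,-12,0]
}}

```text
time: 12.87
tool_pos: [450.6, 301.7, 140.5]
tcp_rot: [-3.141, -0.0, 2.808]
contact_force: [-1.9, -2.1, 1.0]
grip_width: 15.7
```

```bash
python3 snap.py scene s15 345 195 445 285 8
python3 -c "
from h import *
to(462,296,129,161)"
```

```text
t 12.92 pos [450.7 301.6 140.2] yaw 160.9 rp [-180.   -0.] w 15.5 F [-3.  -1.7  1.2]
shift -12.5 -1.6 11.2 turn -0.1
```

View pics/s15.png

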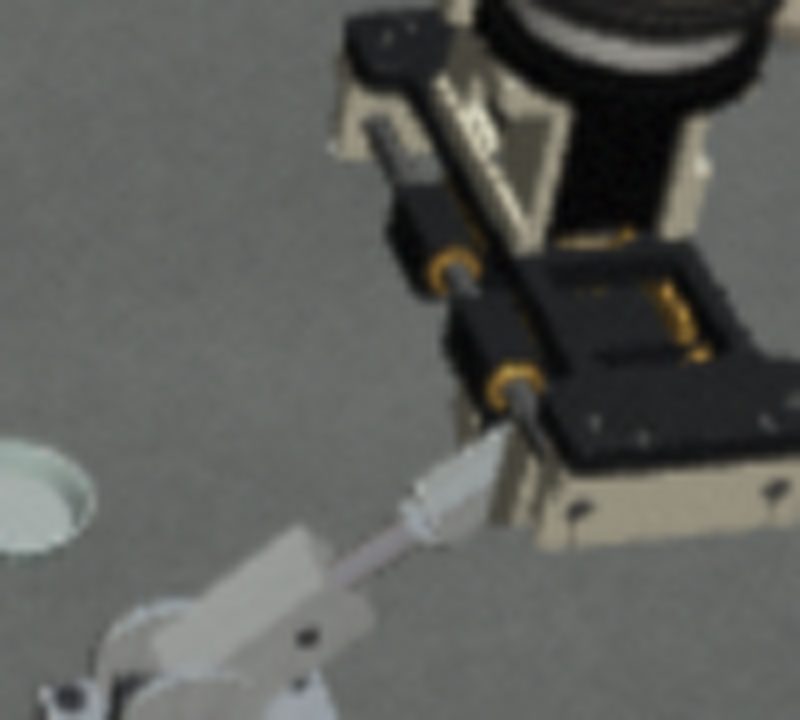

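{"api": "play_rows", "payload": {
  "moves": [255,6,0,-6,0,255,12,0,-12,0,255,18,0,-18,0,255,24,0,-24,0,255,30,0,-30,0,255,36,0,-36,0,255,42,0,-42,0,255,42,0,-42,0]
}}

```text
time: 13.58
tool_pos: [411.3, 316.0, 183.3]
tcp_rot: [3.14, 0.001, 2.809]
contact_force: [0.4, -0.2, -0.1]
grip_width: 15.8
```

{"api": "play_rows", "payload": {
  "moves": [255,0,0,-10,0,255,0,0,-20,0,255,0,0,-20,0]
}}

```text
time: 13.83
tool_pos: [413.1, 315.7, 204.1]
tcp_rot: [3.139, 0.003, 2.808]
contact_force: [-1.1, 0.3, -1.0]
grip_width: 15.4
```

```bash
python3 snap.py scene s16 345 175 465 285 6.5 top t4 165 220 235 290 8
python3 -c "
from h import *
to(462,296,129,161)"
```

```text
t 13.93 pos [412.4 315.2 202.3] yaw 160.9 rp [1.799e+02 1.000e-01] w 15.9 F [-0.1  0.2 -1.5]
shift -53.1 -1.9 73.3 turn -0.1
```

View pics/s16.png

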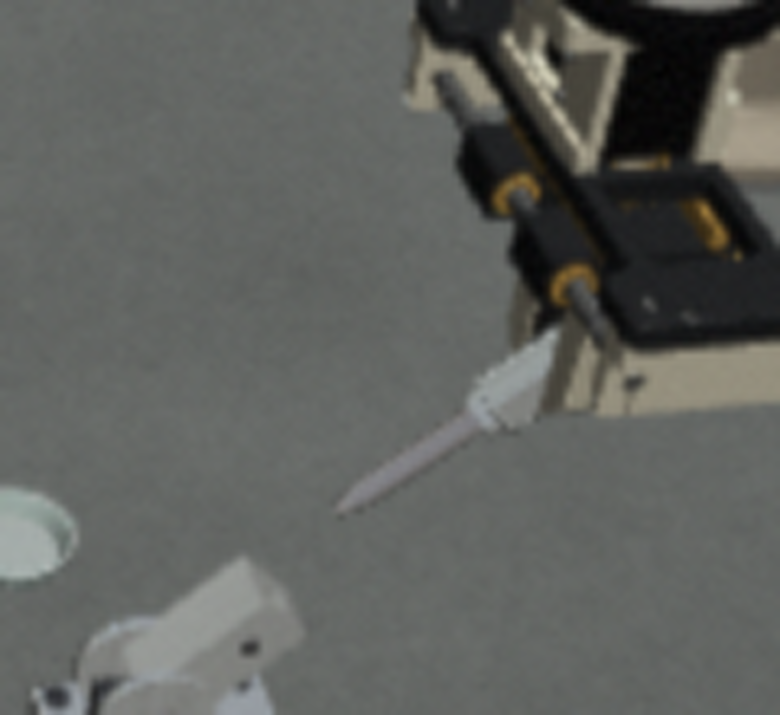

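{"api": "play_rows", "payload": {
  "moves": [255,-15,0,0,0,255,-30,0,0,0,255,-40,0,0,0,255,-40,0,10,0,255,-40,0,20,0,255,-40,0,30,0,255,-40,0,30,0]
}}

```text
time: 14.52
tool_pos: [447.9, 301.4, 168.6]
tcp_rot: [-3.138, -0.004, 2.808]
contact_force: [-0.0, -0.1, -0.9]
grip_width: 15.8
```

```bash
python3 snap.py scene s17 345 175 465 285 6.5 top t4 165 220 235 290 8
python3 -c "
from h import *
to(462,296,129,161)"
```

```text
t 14.62 pos [448.9 302.1 170.8] yaw 160.9 rp [-1.799e+02 -1.000e-01] w 15.8 F [-0.7 -0.3 -0.7]
shift -14.3 -1.4 41.8 turn -0.1
```

View pics/s17.png

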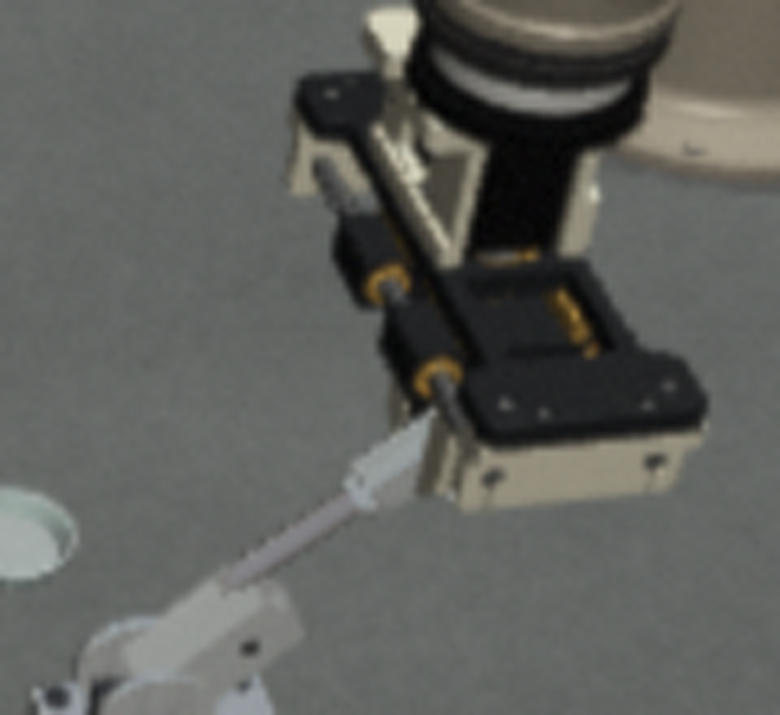

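View pics/t4.png

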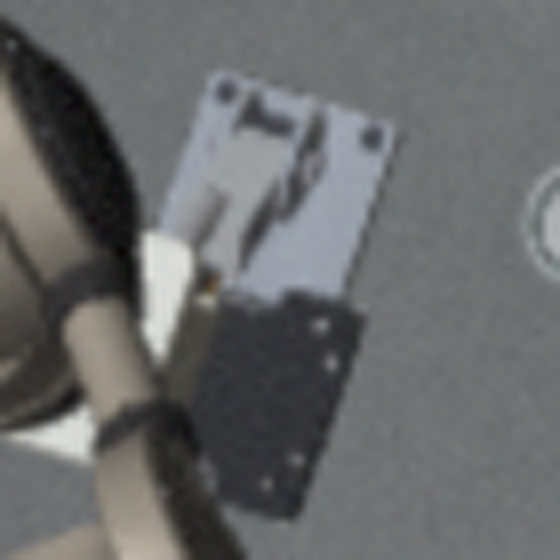

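{"api": "play_rows", "payload": {
  "moves": [255,0,0,5,0,255,0,0,10,0,255,0,0,15,0,255,0,0,15,0]
}}

```text
time: 14.95
tool_pos: [450.6, 302.3, 156.8]
tcp_rot: [3.14, 0.002, 2.808]
contact_force: [4.2, 0.3, 0.7]
grip_width: 16.0
```

```bash
python3 snap.py scene s18 345 175 465 285 6.5
python3 -c "
from h import *
to(462,296,129,161)"
```

```text
t 15.0 pos [450.5 302.3 157. ] yaw 160.9 rp [1.799e+02 1.000e-01] w 15.5 F [ 3.1 -0.   0.5]
shift -12.9 -2.2 28.0 turn -0.1
```

View pics/s18.png

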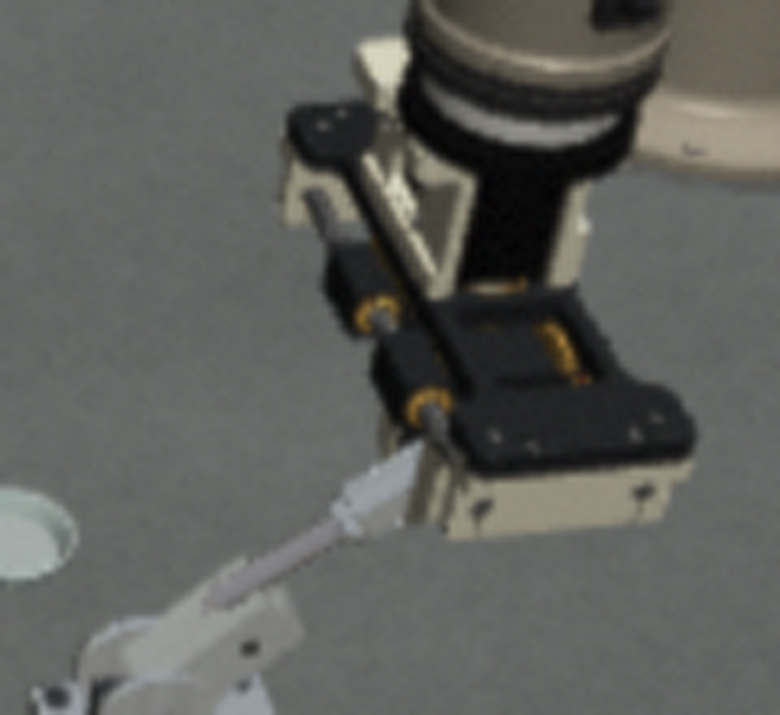

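{"api": "play_rows", "payload": {
  "moves": [255,0,0,4,0,255,0,0,8,0,255,0,0,12,0,255,0,0,16,0,255,0,0,20,0,255,0,0,20,0]
}}

```text
time: 15.5
tool_pos: [449.7, 302.2, 136.6]
tcp_rot: [3.141, 0.0, 2.808]
contact_force: [1.8, 0.1, 2.0]
grip_width: 15.6
```

```bash
python3 snap.py scene s19 345 175 465 285 6.5
python3 -c "
from h import *
to(462,296,129,161)"
```

```text
t 15.55 pos [449.8 302.2 136.8] yaw 160.9 rp [180.   0.] w 16.0 F [ 2.1 -0.5  1.6]
shift -13.5 -1.9 7.8 turn -0.1
```

View pics/s19.png

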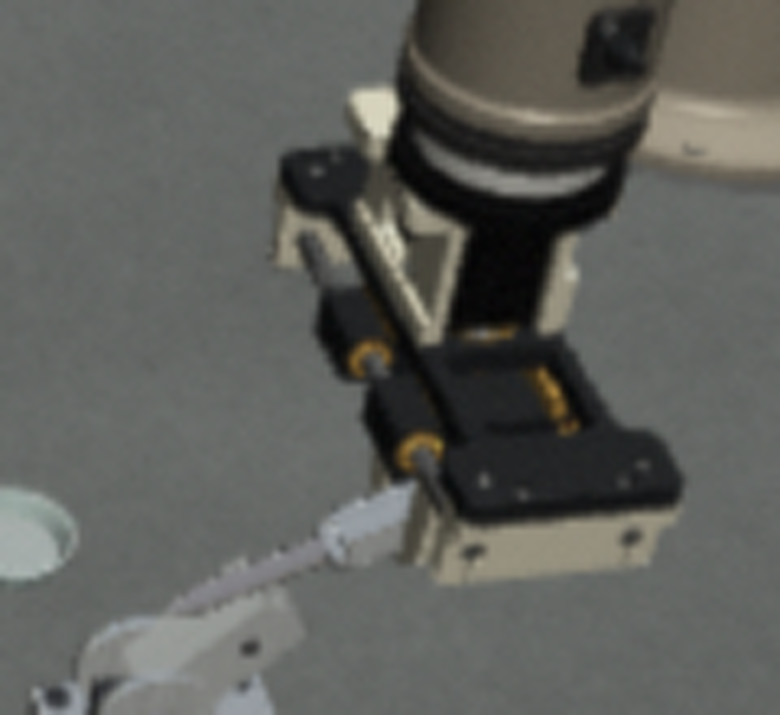

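{"api": "play_rows", "payload": {
  "moves": [255,0,0,5,0,255,0,0,10,0,255,0,0,15,0,255,0,0,20,0,255,0,0,25,0,255,0,0,29,0,255,0,0,29,0,255,0,0,29,0]
}}

```text
time: 16.22
tool_pos: [449.1, 302.0, 107.5]
tcp_rot: [-3.141, -0.001, 2.808]
contact_force: [-1.5, 1.1, 1.8]
grip_width: 15.6
```

```bash
python3 snap.py scene s20 345 175 465 285 6.5
python3 -c "
from h import *
to(462,296,129,161)"
```

```text
t 16.27 pos [449.4 302.  107.6] yaw 160.9 rp [-180.   -0.] w 15.9 F [-1.6  0.8  1.1]
shift -13.9 -1.5 -21.4 turn -0.1
```

View pics/s20.png

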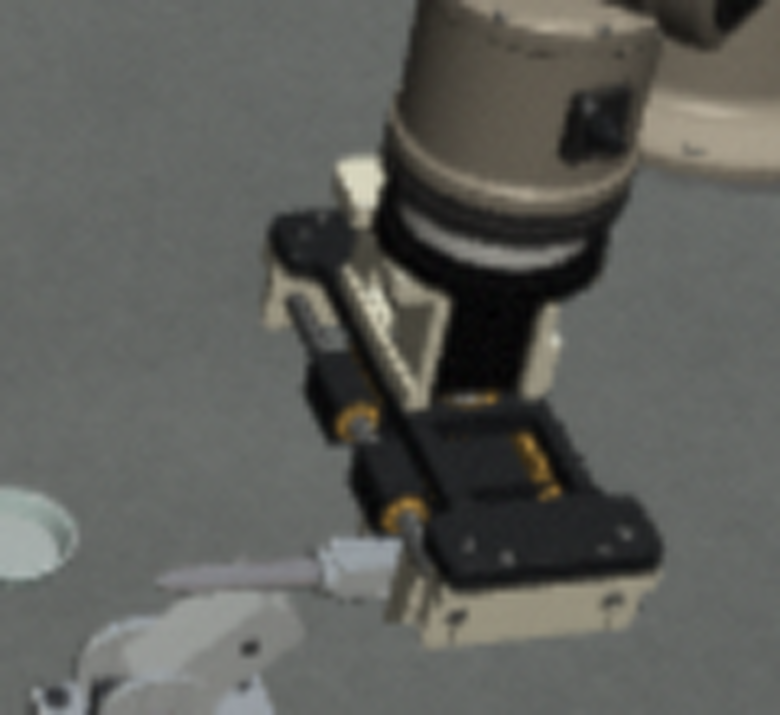

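{"api": "play_rows", "payload": {
  "moves": [255,0,0,-10,0,255,0,0,-25,0,255,0,0,-45,0,255,0,0,-60,0,255,0,0,-60,0,255,0,0,-60,0]
}}

```text
time: 16.77
tool_pos: [450.2, 302.0, 168.5]
tcp_rot: [3.14, 0.002, 2.808]
contact_force: [-1.7, 0.2, -1.6]
grip_width: 16.0
```

```bash
python3 snap.py scene s21 345 155 465 265 6.5
python3 -c "
from h import *
to(553.4,-243,153,161)"
```

```text
t 16.82 pos [449.6 301.8 167.5] yaw 160.9 rp [-180.    0.] w 15.7 F [ 0.1  1.1 -1.5]
shift -276.6 -480.6 14.5 turn -0.1
```

View pics/s21.png

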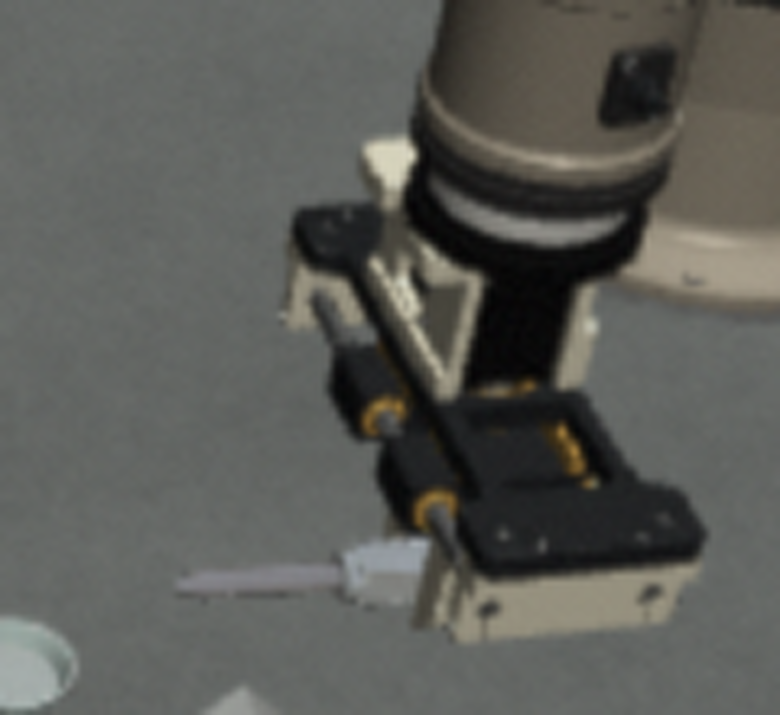

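{"api": "play_rows", "payload": {
  "moves": [255,-8,-13,0,0,255,-22,-38,0,0,255,-38,-66,0,0,255,-54,-94,0,0,255,-70,-122,0,0,255,-86,-150,0,0,255,-102,-178,0,0,255,-118,-206,0,0]
}}

```text
time: 17.48
tool_pos: [493.0, 67.1, 166.4]
tcp_rot: [-3.141, -0.002, 2.808]
contact_force: [0.9, 0.3, 0.3]
grip_width: 15.8
```

{"api": "play_rows", "payload": {
  "moves": [255,-16,-28,0,0,255,-32,-56,0,0,255,-48,-84,0,0,255,-64,-112,0,0,255,-80,-140,0,0,255,-96,-168,0,0,255,-112,-196,0,0,255,-128,-222,0,0]
}}

```text
time: 18.15
tool_pos: [541.2, -184.6, 166.2]
tcp_rot: [3.141, -0.003, 2.807]
contact_force: [0.5, 0.5, -0.1]
grip_width: 15.8
```

```bash
python3 -c "
from h import *
to(553.4,-243,153,161)"
```

```text
t 18.15 pos [ 541.2 -184.6  166.2] yaw 160.8 rp [180.   -0.2] w 15.8 F [ 0.5  0.5 -0.1]
shift -30.7 -51.2 13.2 turn -0.2
```

{"api": "play_rows", "payload": {
  "moves": [255,-10,-18,4,0,255,-20,-36,8,0,255,-28,-48,12,0,255,-30,-51,13,0,255,-30,-51,13,0,255,-30,-51,13,0,255,-30,-51,13,0,255,-30,-51,13,0]
}}

```text
time: 18.82
tool_pos: [553.7, -239.7, 155.0]
tcp_rot: [3.141, 0.0, 2.809]
contact_force: [-0.3, -1.0, -0.9]
grip_width: 15.6
```

{"api": "play_rows", "payload": {
  "moves": [255,0,0,0,0,255,0,0,0,0,255,0,0,0,0,255,0,0,0,0]
}}

```text
time: 19.15
tool_pos: [553.6, -240.7, 154.9]
tcp_rot: [3.142, 0.0, 2.808]
contact_force: [0.7, 0.8, -0.8]
grip_width: 15.6
```

```bash
python3 snap.py scene s22 200 110 330 210 6 top t5 320 180 400 260 8 scene s23 180 100 420 320 3.2
python3 -c "
from h import *
to(553.4,-243,153,161)"
```

```text
t 19.3 pos [ 553.6 -240.9  154.7] yaw 160.9 rp [180.   0.] w 15.8 F [-0.1 -1.  -1.1]
shift -0.5 -2.1 1.7 turn -0.1
```

View pics/s22.png

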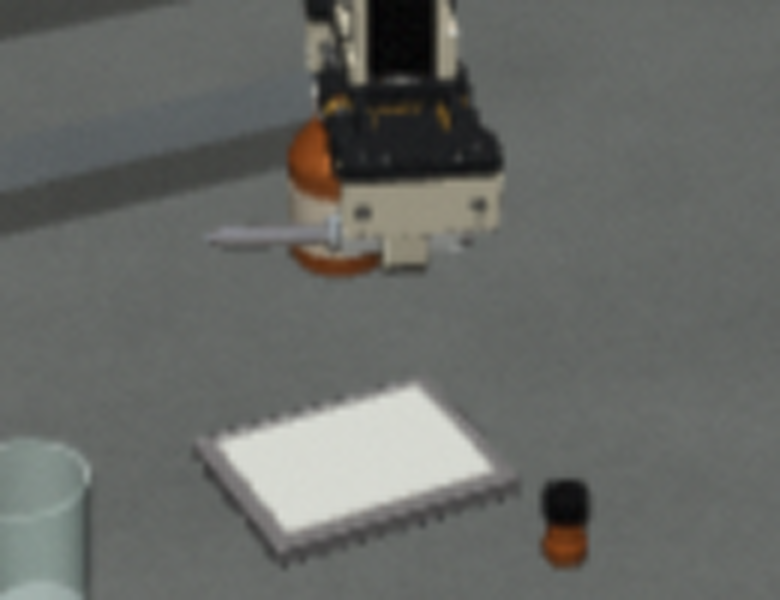

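View pics/t5.png

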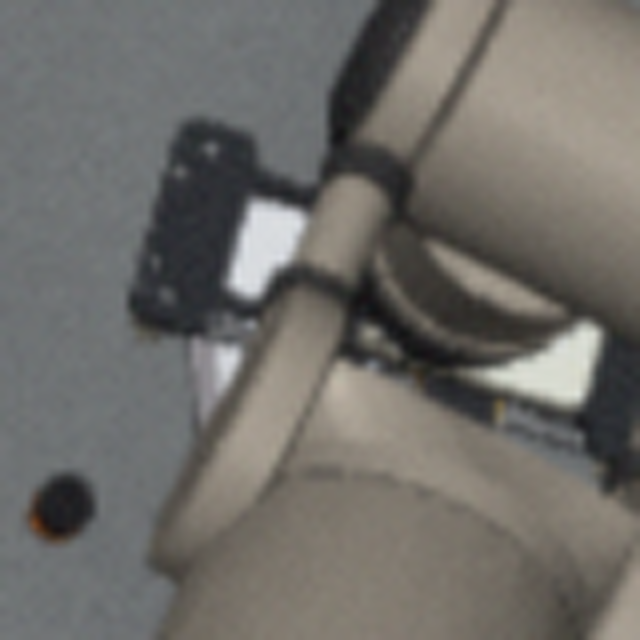

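View pics/s23.png

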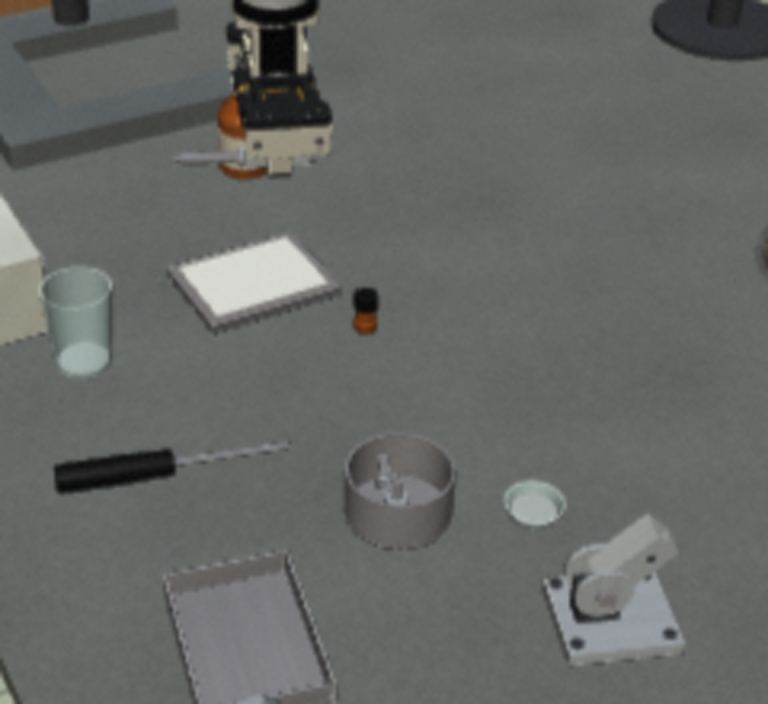

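Run:
```python
from h import *
np.set_printoptions(suppress=True,precision=1)
n=cr(200,110,6,207,237);c=cr(200,110,6,328,233);
print("collar ctr/nose scene at z152",onz("scene",*c,152),onz("scene",*n,152))
from plant import bot
s=bot.get_obs();print(s["time"],s["dq"].round(4),s["tool_pos"],s["grip_width"])
```

```text
collar ctr/nose scene at z152 [ 588.2 -248.2  152. ] [ 643.3 -271.3  152. ]
19.3 [-0.  0. -0. -0.  0.  0.] [ 553.6 -240.9  154.7] 15.75395390556647
```

```bash
python3 -c "
from plant import bot
print(bot.close_job())"
```

```text
the job is handed in; nothing more can be done
None
```

I put both thumbscrews in the pot, drew the probe holder out of its socket, and handed in at about 19.3 s while still holding it level over the light panel. The hand-in reports no verdict.

**How it was levelled:** the moves only turn the tool about its own axis, so I lowered the stem onto the top edge of the fixed socket. That turned the block level in the grip, with only a few newtons of contact force.

**Last checks before hand-in:**
- **Position:** the probe's middle is at about (577, -249, 152) mm, within about 10 mm of the panel's centre, which is at (577, -250).
- **Level:** nose and collar line up level in the picture to within a few degrees. The distance seen between them fits a level bar.
- **Grip and rest:** the fingers are stopped on the block at 15.8 mm and the joint speeds are zero.
- **Surroundings:** the pot is upright with both screws inside. The other things visible in the last picture are where they were, and I touched none of them. The slide box lay outside it.

**What disagreed:**
- **Cameras:** the two cameras differed by 4–9 mm in y at most points I measured, so I used values in between and confirmed alignment by eye.
- **Second screw:** it stands beside the first and may be leaning on it, but it is well inside the pot.

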